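# Lift a rotor out of its guarded nest with the rocker pedal and tray it

## Task

Press the pedal of the lift-out fixture slowly down until it bears firmly on its rubber stop (about 15 N of push; never more than 24 N on the rocker), so that the other end tips the rotor up out of its guard, and keep that push on for a second. Then let go of the pedal, which stays down, take the raised rotor and set it upright on the floor of the blue tray, leaving everything else where it is.

Things in the scene. Friction and masses are not known exactly. Their poses are not given: they have to be found in the camera images.
- fixture: Lift-out fixture, fixed, blue base 262x70x8 mm. Origin at its underside below the pivot; +x points along the rocker to the seat, -x to the pedal, y along the pivot, z up. Pivot at z 46 mm, its cheeks up to 58 mm. Three guard walls round the seat, tops at z 58 mm: two beside it (inner faces at y +-25 mm, 7 mm thick, x 73 to 127 mm), one across the end (x 125.5 to 131.5 mm).
- rocker: The pivoting steel lever (seesaw) of the fixture; origin on the pivot, +x axis towards the seat, z up when level. It starts level with the rotor down. Its pivot is stiff: moving it takes about 3 N at the pedal and it stays where it is left. Under it, between pivot and pedal, is the adjustable stop.
- pedal_top (a point): Centre of the top of the black square rubber pedal (32x32 mm) on the rocker, 95 mm from the pivot, top 9 mm above the rocker's axis plane; 55 mm above the bench at the start. It goes down on an arc by 18 to 33 mm before the stop is felt.
- stop: Steel block on the base, 26x30x7 mm, under the rocker 70 mm from the pivot on the pedal side; origin under its centre. Carries a brass screw with a rubber tip; how far it stands out differs each time and is not reported (the rocker meets it at a tilt of 0.19 to 0.35 rad). From there the pedal resists with roughly 8 N per further mm; 12 N at the pedal puts over 9 N on the stop.
- seat (a point): Centre of the round seat floor on the rocker, 100 mm from the pivot, where the rotor stands; 43 mm above the bench at first, 19 to 34 mm higher (and tilted with the rocker) when the pedal is on the stop. The seat is 43 mm across with lips 4 mm high towards and away from the pivot, none at its two sides (fixture y), where the rotor is gripped.
- rotor: The job: black moulded drum-shaped rotor on the seat, 34 mm across; the drum is 16 mm high, with a thin boss on top to 23 mm that gives no grip. About 30 g. Origin at the centre of its underside, z along its axis. At the start its drum is below the tops of the guard walls, out of the fingers' reach.
- tray: Blue open parts tray, fixed on the bench, 149 mm (its x) by 212 mm (its y), walls 34 mm high, floor 2 mm thick. Origin at the centre of its underside. Inside 138x200 mm. Its half towards -y (right, towards the fixture) is empty; two other rotors stand in the +y half.
- rotor_a: Another black rotor, 42 mm across, 22 mm high, in the far (+y) half of the tray; leave it. Origin at underside.
- rotor_b: Another black rotor with blades, 38 mm across, 27 mm high, in the far (+y) half of the tray; leave it. Origin at underside.
- gauge: Steel ring gauge 47 mm across, 14 mm high, on the bench at the right; leave it. Origin at underside.
- marker: Black marker pen 136 mm long lying on the bench at the right; leave it. Origin at underside.
- driver: Blue-handled screwdriver 140 mm long lying on the bench at the right; leave it. Origin at underside.
There are look-alikes about, which are no part of the job. Leave any brown or orange look-alike of the rotor alone.

How it is judged (in metres and radians):
On the way:
1. the rocker is pressed on its rubber stop with at least 9 N on the stop for 0.4 s, the rotor still on the seat (contact force between rocker and stop above 9 N and distance between rotor and seat below 0.012 m), for 0.4 s.
At the end, for the whole second after the job is handed in: The rotor stands upright (within 0.12 rad) and still on the tray's floor (underside within 6 mm of the tray's underside level), released, after the rocker was held on its stop with at least 9 N on the stop for 0.4 s (x of rotor in the frame of tray between -0.056 and 0.056 m and y of rotor in the frame of tray between -0.087 and 0.087 m and z of rotor in the frame of tray between -0.001 and 0.006 m and angle between rotor's own z axis and vertical below 0.12 rad and linear speed of rotor below 0.02 m/s); the robot touches nothing.
It fails at once if the rocker is pushed with more than 24 N (contact force between any of the fingers, the arm and rocker above 24 N).
It fails at once if another loose part is moved more than 25 mm (distance of any of rotor_a, rotor_b, gauge, marker, driver from where it was at the start of the episode above 0.025 m).
It also fails if it takes over 64 s, if anything falls off the work surface, if the arm or the gripper's body presses on something with over 40 N, if the wrist force passes 120 N, or if a joint passes its speed limit or range.

## Robot

A 6-joint arm with a two-finger parallel gripper is mounted at the origin on a cart in front of the work surface, level with it; the furniture and walls round the work are solid. World frame = base frame: x ahead of the robot, y to its left, z up, the work surface at z = 0. Lengths are in m, angles in degrees, forces in N, time in s.
With the tool pointing down it reaches from about 0.275 to 0.875 m from the base axis. Payload 12.5 kg.
Tool frame: the origin (TCP) lies between the finger pads; the fingertips stand 11 mm ahead of it and the grasp point (between the pads) lies 8 mm behind it; z points along the fingers, y is the line along which they close (so a half turn about z gives the same grasp; the last joint's range is limited). The gripper opens to 85 mm and grips with 20 to 120 N. Pads are 22 mm wide; open, the fingers measure 114 mm over their backs; the gripper's body (76 mm by 85 mm) begins 54 mm behind the grasp point. The pads swing forward as they close: fully open they stand 13 mm farther back than shut.
Start: joints at [61.387, 20.094, 94.641, -0, 65.266, -4.847], TCP at [0.222, 0.503, 0.242] pointing down, gripper open.
Joint ranges: [-157.81, 157.81], [-45, 120.19], [0.68, 151.7], [-89.99, 269.99], [4.06, 180], [-164.3, 164.3]. Speed limits (degrees/s): [127.2, 127.2, 159.86, 180, 180, 180].

## Interface

Orientations are given as a 3x3 rotation matrix whose columns are the frame's x, y, z axes.
In Python, from station import telemetry, viewer, arm, nets gives the robot as it stands.
- The arm moves only by the tool servo_tool, never from a script. Its argument "series" is a list of rows, each a list of 3 entries, a list of its own where there are three numbers: the shift along the world's x, y, z in cm, then the turn about the world's z in degrees, then the opening, from 0 (shut) to 1 (fully open). A call has exactly 10 rows; each row is the pose to reach, as a shift and turn from the pose commanded when the call began; what a row does not reach only later rows make up. A row lasts 1/10 s, in which the tool goes at most 50 mm and 8.59 degrees, less where a joint would pass 70% of its speed; a pose out of reach is approached as far as the arm can. A call with a gripper value outside its range is refused whole. The fingers move at their own pace and stop on an object; "grip_force" is the grip in N (left out, the last holds). Time passes only in rows, so rows that repeat a pose let the fingers close, or fill a call up. It gives the time, the measured TCP pose, the force, the opening and the grip force at its end, in the units of the state.
- telemetry.state(): the state, without advancing time (a new reading comes with each control period).
- viewer.camera(name): name is "side" or "top"; returns a dict with "image" (384x512x3 uint8, red, green, blue), "vertical_fov" (degrees; the focal length in pixels is half the picture's height over the tangent of half this angle, whatever the lens; pixels are square), "cx", "cy" (the principal point, pixels), "rvec" (rotation vector, rad) and "tvec" (3), from world to camera coordinates, as OpenCV has them. Camera axes: x right, y down, z forward; pixel columns grow to the right and rows downward; lengths in m; the calibration is good to about 2 mm. A picture is of the moment at which its call begins. There is no depth.
- arm.close_job(): hands the job in; it is judged then, once.
Trained networks look in the newest picture that a camera, given by its name, has taken for a name from the list of things; names that differ only in an ending like _2 or _b are one class to them, and where a whole thing is asked for, a point or a joint stands for the part that bears it (a point fixed in the world has none). Each returns a list of dicts, best first, with "confidence" (0 to 1); they miss things now and then, are a little off and sometimes report something else, mostly with a low value. They report only what shows in the picture. A call takes as long as a camera call. They do not tell look-alikes from the thing itself.
- nets.search_frame(thing, camera): "point" ([x, y, z] in m, in the coordinates of the camera as it stood for that picture, good to about 4 mm: the middle of the surface that is visible of it).
- nets.silhouettes(thing, camera): "region" (384x512 bool, what is visible of it).
- nets.pinpoint(thing, camera): "point" ([x, y, z] in m, in the coordinates of the camera as it stood for that picture, good to about 4 mm: a listed point, or the origin of a listed thing).
The state is a dict: "time": time; "joint_positions": joint angles; "dq": joint speeds; "joint_torque": joint torques, N m; "tcp_pos": TCP position; "ee_rot": TCP orientation; "ft_force": force on the tool from outside, world axes, zero at the start; "wrist_torque": the same for the moment, N m; "width": opening from 0.0 (shut) to 1.0 (fully open); "grip_force": force on a finger pad.
Only numpy, scipy, OpenCV 4.12 (cv2) and the standard library are available. Lean on these libraries where they do the work, as an engineer would, in place of code of your own. Each camera call takes 0.05 s, during which the arm holds its last target. There are 200 camera calls.

## Working session

There is one attempt and no reset: what is moved stays moved. The work goes in short steps, Python scripts to look and compute and a tool call to move; the robot and the scene stay as the last step left them, time stands still between calls to the robot, and variables do not carry over. Pictures are saved under pics/ and viewed, at most 10 in all, crops included, and the job is handed in when it is done.

Besides the shell and the picture viewer there is one more tool, called after "Call:" as a command line: name --argument value ..., lists and objects as JSON in quotes. servo_tool: Moves the arm, as the interface text tells. Its arguments: {"type":"object","properties":{"series":{"type":"array","items":{"type":"array"}},"grip_force":{"type":"number"}},"required":["series"]}

```bash
mkdir -p pics; cat > h.py <<'E'
import numpy as np, cv2
from station import telemetry, viewer, arm, nets
def cam(n):
    c=viewer.camera(n); c['R']=cv2.Rodrigues(np.array(c['rvec'],float))[0]; c['t']=np.array(c['tvec'],float).ravel()
    c['f']=192/np.tan(np.radians(c['vertical_fov'])/2); return c
def w(c,p): return c['R'].T@(np.array(p)-c['t'])
def px(c,P):
    q=c['R']@np.array(P)+c['t']; return np.array([c['cx'],c['cy']])+c['f']*q[:2]/q[2]
def ray(c,uv,z):
    d=c['R'].T@np.array([(uv[0]-c['cx'])/c['f'],(uv[1]-c['cy'])/c['f'],1]); o=-c['R'].T@c['t']; return o+d*(z-o[2])/d[2]
def save(c,n,box=None,s=1):
    im=c['image'][...,::-1]
    if box: im=im[box[1]:box[3],box[0]:box[2]]
    cv2.imwrite('pics/'+n,cv2.resize(im,None,fx=s,fy=s,interpolation=cv2.INTER_CUBIC))
E
python3 - <<'E'
from h import *
np.set_printoptions(precision=4,suppress=True)
ims=[]
for n in('top','side'):
    c=cam(n); ims.append(c['image']); save(c,n+'.png',s=1.5)
    print(n,'cam at',-c['R'].T@c['t'])
    for t in('fixture','pedal_top','seat','rocker','rotor','tray','stop','rotor_a','rotor_b'):
        for r in nets.pinpoint(t,n)[:3]:
            P=w(c,r['point']); print(t,round(r['confidence'],2),P,px(c,P).round())
s=telemetry.state();print(s['time'],s['tcp_pos'],s['ee_rot'],s['ft_force'])
E
```

```text
top cam at [0.3657 0.0485 1.3646]
fixture 0.58 [ 0.5397 -0.0467  0.0013] [276. 189.]
pedal_top 0.84 [ 0.559  -0.1389  0.0544] [309. 180.]
seat 0.79 [0.52   0.053  0.0434] [243. 195.]
rocker 0.93 [ 0.5391 -0.0531  0.0467] [280. 188.]
rotor 0.7 [0.4218 0.4206 0.0017] [117. 232.]
rotor 0.63 [0.432  0.0498 0.0009] [244. 226.]
rotor 0.62 [0.4831 0.4244 0.0047] [116. 211.]
tray 0.73 [0.4618 0.364  0.0012] [137. 218.]
stop 0.61 [ 0.5558 -0.1204  0.0115] [301. 183.]
rotor_a 0.7 [0.4218 0.4206 0.0017] [117. 232.]
rotor_a 0.63 [0.432  0.0498 0.0009] [244. 226.]
rotor_a 0.62 [0.4831 0.4244 0.0047] [116. 211.]
rotor_b 0.7 [0.4218 0.4206 0.0017] [117. 232.]
rotor_b 0.63 [0.432  0.0498 0.0009] [244. 226.]
rotor_b 0.62 [0.4831 0.4244 0.0047] [116. 211.]
side cam at [0.1116 1.0267 0.5577]
fixture 0.61 [ 0.54   -0.0511 -0.0032] [265. 193.]
pedal_top 0.71 [ 0.5604 -0.1416  0.0548] [269. 165.]
seat 0.61 [0.5166 0.0492 0.0455] [259. 193.]
rocker 0.77 [ 0.5438 -0.0487  0.0431] [263. 180.]
rotor 0.73 [0.4832 0.4236 0.0007] [206. 289.]
rotor 0.68 [0.4238 0.4197 0.0035] [233. 293.]
rotor 0.64 [ 0.5276  0.1524 -0.0012] [241. 224.]
tray 0.77 [0.4637 0.3629 0.0002] [228. 274.]
rotor_a 0.73 [0.4832 0.4236 0.0007] [206. 289.]
rotor_a 0.68 [0.4238 0.4197 0.0035] [233. 293.]
rotor_a 0.64 [ 0.5276  0.1524 -0.0012] [241. 224.]
rotor_b 0.73 [0.4832 0.4236 0.0007] [206. 289.]
rotor_b 0.68 [0.4238 0.4197 0.0035] [233. 293.]
rotor_b 0.64 [ 0.5276  0.1524 -0.0012] [241. 224.]
1.0 [0.2216 0.5034 0.2423] [[-0.9152  0.403   0.    ]
 [ 0.403   0.9152  0.    ]
 [-0.      0.     -1.    ]] [ 0.1803  1.0216 -0.1351]
```

View pics/top.png

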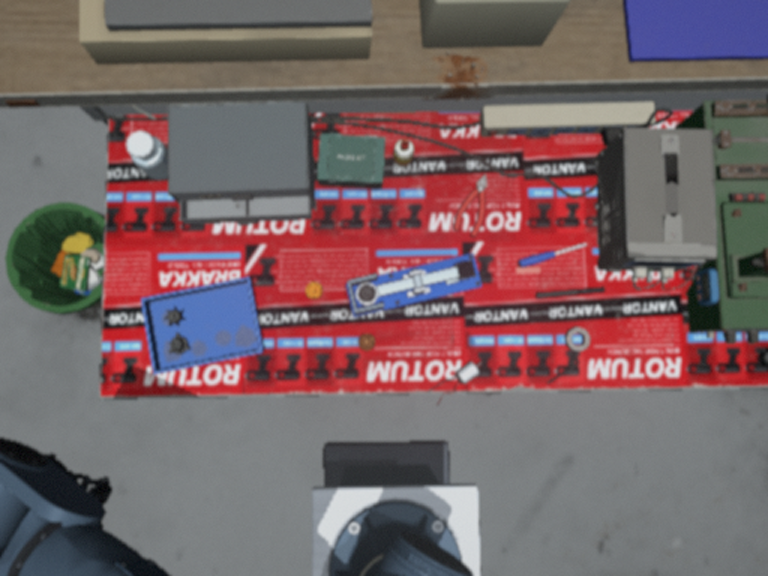

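View pics/side.png

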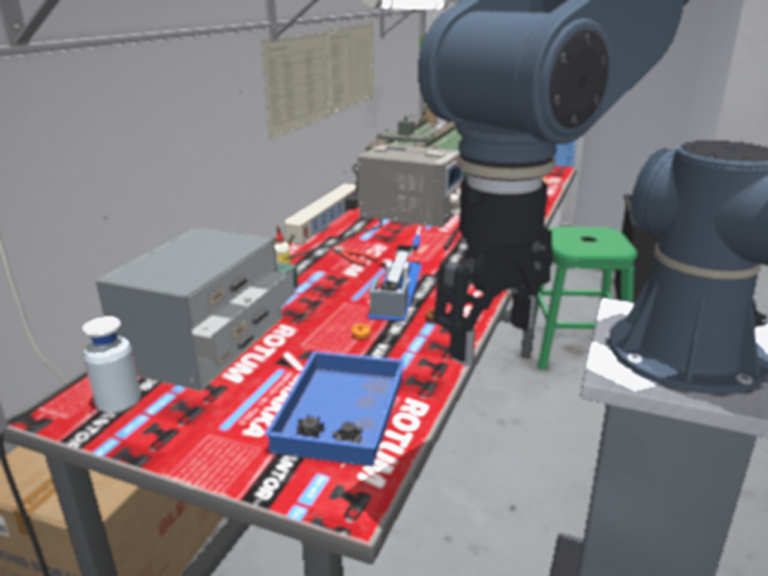

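The rotor wanted is the black one on the fixture seat, at top-view pixel (243,195). It could be confused with the orange one (209,193), the brown one (244,226) and the black tray rotors (117,210) and (118,231). I'll check the choice in a crop.

```bash
python3 - <<'E'
from h import *
np.set_printoptions(precision=4,suppress=True)
c=cam('top'); save(c,'crop.png',(195,160,335,245),5.5)
for t,z in(('fixture',.008),('tray',.034),('rocker',.05),('rotor',.06)):
    for r in nets.silhouettes(t,'top')[:3]:
        m=r['region'].astype(np.uint8); k=cv2.findContours(m,0,1)[0]; k=max(k,key=cv2.contourArea)
        W=np.array([ray(c,p[0],z)[:2] for p in k],np.float32); (a,b,an)=cv2.minAreaRect(W)
        print(t,r['confidence'],a,b,an)
for t in('pedal_top','seat','tray'):
    for r in nets.pinpoint(t,'top')[:1]: print(t,w(c,r['point']))
E
```

```text
fixture 0.67 (0.5401226878166199, -0.042730629444122314) (0.07407306879758835, 0.26304247975349426) 12.311904907226562
fixture 0.17 (0.4682849645614624, 0.3711789846420288) (0.15494996309280396, 0.2170729637145996) 10.903834342956543
tray 0.8 (0.4657289385795593, 0.3649735450744629) (0.1507963091135025, 0.21529892086982727) 11.113729476928711
rocker 0.78 (0.5388964414596558, -0.04529435187578201) (0.03334449604153633, 0.2332284152507782) 13.651557922363281
rocker 0.65 (0.48267248272895813, 0.4111775755882263) (0.02561194822192192, 0.025594010949134827) 89.13903045654297
rotor 0.66 (0.5248291492462158, 0.14827632904052734) (0.028323769569396973, 0.028620129451155663) 89.64500427246094
rotor 0.65 (0.4283301532268524, 0.39906907081604004) (0.03111940063536167, 0.030680179595947266) 0.9837054014205933
rotor 0.54 (0.5191090106964111, 0.04915111884474754) (0.0283775944262743, 0.031415004283189774) 89.1823501586914
pedal_top [ 0.5593 -0.1353  0.0526]
seat [0.5183 0.0523 0.0455]
tray [0.461  0.3648 0.0039]
```

View pics/crop.png

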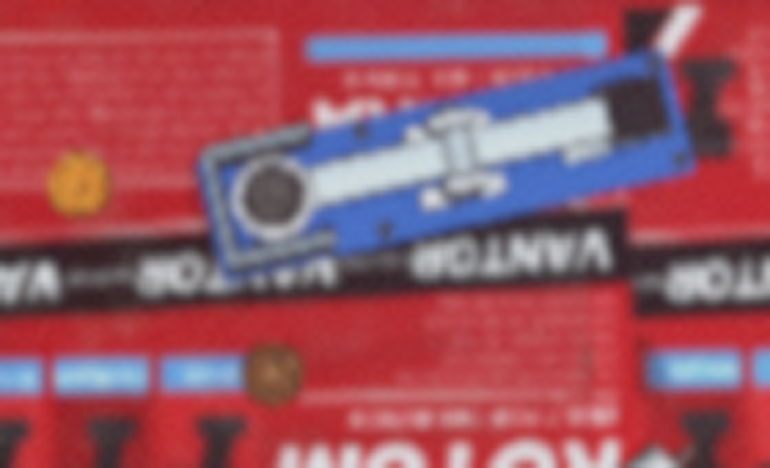

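The crop shows the black rotor on the seat at about (244.5,195.6), with the pedal at about (311,179.5). The orange and brown ones are off the fixture. Next: move above the pedal with the fingers shut.

Call:
servo_tool --series '[[[2, -4, 0], -6, 0], [[4, -8, 0], -12, 0], [[6.2, -12, 0], -18, 0], [[8.4, -16, 0], -24, 0], [[10.5, -20, 0], -30, 0], [[12.6, -24, 0], -36, 0], [[14.7, -28, 0], -42, 0], [[16.8, -32, 0], -48, 0], [[19, -36, 0], -53.8, 0], [[21, -40, 0], -53.8, 0]]' --grip_force 30

```text
time: 2.4
tcp_pos: [0.4324, 0.1015, 0.2426]
ee_rot: [[-0.212, 0.977, 0.001], [0.977, 0.212, 0.0], [-0.0, 0.001, -1.0]]
ft_force: [0.7, 0.4, -0.3]
width: -0.001
grip_force: 0.0
```

Call:
servo_tool --series '[[[2, -4, 0], 0, 0], [[4, -8, 0], 0, 0], [[6.2, -12, 0], 0, 0], [[8.4, -16, 0], 0, 0], [[10.5, -20, -1], 0, 0], [[12, -23, -4], 0, 0], [[12.9, -24.4, -7], 0, 0], [[12.9, -24.4, -10], 0, 0], [[12.9, -24.4, -13], 0, 0], [[12.9, -24.4, -14.5], 0, 0]]'

```text
time: 3.4
tcp_pos: [0.5596, -0.1405, 0.0949]
ee_rot: [[-0.215, 0.977, -0.003], [0.977, 0.215, 0.001], [0.002, -0.003, -1.0]]
ft_force: [-0.5, -1.5, 0.2]
width: 0.001
grip_force: 0.0
```

```bash
python3 - <<'E'
from h import *
np.set_printoptions(precision=4,suppress=True)
s=telemetry.state();print(s['time'],s['tcp_pos'],s['ee_rot'],s['ft_force'],s['width'])
c=cam('top'); a=c['image'][130:230,230:360]
d=cam('side'); b=d['image'][110:210,210:340]
cv2.imwrite('pics/ped.png',cv2.resize(np.vstack([a,b])[...,::-1],None,fx=3,fy=3,interpolation=2))
print(px(c,s['tcp_pos']),px(d,s['tcp_pos']))
E
```

```text
3.4 [ 0.5596 -0.1405  0.0949] [[-0.215   0.9766 -0.003 ]
 [ 0.9766  0.215   0.001 ]
 [ 0.0017 -0.0027 -1.    ]] [-0.5078 -1.546   0.2491] 0.0005865073493553549
[312.006 177.588] [269.398  152.9579]
```

View pics/ped.png

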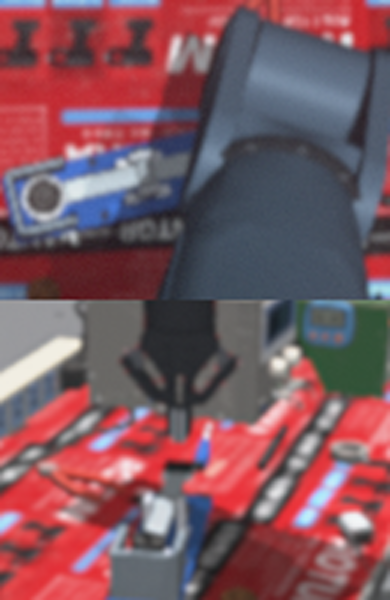

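The side view shows the fingertips at about (270,156), over the pedal at about (271,165), so they are aligned. Now I'll go down to contact.

Call:
servo_tool --series '[[[0, 0, -0.6], 0, 0], [[0, 0, -1.2], 0, 0], [[0, 0, -1.7], 0, 0], [[0, 0, -2.1], 0, 0], [[0, 0, -2.4], 0, 0], [[0, 0, -2.6], 0, 0], [[0, 0, -2.7], 0, 0], [[0, 0, -2.8], 0, 0], [[0, 0, -2.9], 0, 0], [[0, 0, -3.0], 0, 0]]'

```text
time: 4.5
tcp_pos: [0.5607, -0.1407, 0.0673]
ee_rot: [[-0.215, 0.977, 0.0], [0.977, 0.215, -0.0], [-0.0, 0.0, -1.0]]
ft_force: [-0.6, 0.6, 0.1]
width: 0.002
grip_force: 0.0
```

Call:
servo_tool --series '[[[0, 0, -0.08], 0, 0], [[0, 0, -0.16], 0, 0], [[0, 0, -0.24], 0, 0], [[0, 0, -0.32], 0, 0], [[0, 0, -0.4], 0, 0], [[0, 0, -0.48], 0, 0], [[0, 0, -0.56], 0, 0], [[0, 0, -0.64], 0, 0], [[0, 0, -0.72], 0, 0], [[0, 0, -0.8], 0, 0]]'

```text
time: 5.5
tcp_pos: [0.5608, -0.1407, 0.0593]
ee_rot: [[-0.215, 0.977, 0.0], [0.977, 0.215, -0.0], [-0.0, 0.0, -1.0]]
ft_force: [0.0, -2.6, 3.1]
width: -0.001
grip_force: 1.6
```

Call:
servo_tool --series '[[[0, 0, -0.07], 0, 0], [[0, 0, -0.14], 0, 0], [[0, 0, -0.21], 0, 0], [[0, 0, -0.28], 0, 0], [[0, 0, -0.35], 0, 0], [[0, 0, -0.42], 0, 0], [[0, 0, -0.49], 0, 0], [[0, 0, -0.56], 0, 0], [[0, 0, -0.63], 0, 0], [[0, 0, -0.7], 0, 0]]'

```text
time: 6.5
tcp_pos: [0.5606, -0.1406, 0.0522]
ee_rot: [[-0.215, 0.977, 0.0], [0.977, 0.215, 0.0], [0.0, 0.0, -1.0]]
ft_force: [1.8, -2.6, 2.9]
width: -0.001
grip_force: 1.6
```

Call:
servo_tool --series '[[[0, 0, -0.02], 0, 0], [[0, 0, -0.04], 0, 0], [[0, 0, -0.06], 0, 0], [[0, 0, -0.08], 0, 0], [[0, 0, -0.1], 0, 0], [[0, 0, -0.12], 0, 0], [[0, 0, -0.14], 0, 0], [[0, 0, -0.16], 0, 0], [[0, 0, -0.18], 0, 0], [[0, 0, -0.2], 0, 0]]'

```text
time: 7.5
tcp_pos: [0.5606, -0.1406, 0.0503]
ee_rot: [[-0.215, 0.977, -0.0], [0.977, 0.215, 0.0], [0.0, 0.0, -1.0]]
ft_force: [1.8, -0.4, 2.9]
width: 0.003
grip_force: 1.5
```

Call:
servo_tool --series '[[[0, 0, -0.02], 0, 0], [[0, 0, -0.04], 0, 0], [[0, 0, -0.06], 0, 0], [[0, 0, -0.08], 0, 0], [[0, 0, -0.1], 0, 0], [[0, 0, -0.12], 0, 0], [[0, 0, -0.14], 0, 0], [[0, 0, -0.16], 0, 0], [[0, 0, -0.17], 0, 0], [[0, 0, -0.18], 0, 0]]'

```text
time: 8.5
tcp_pos: [0.5605, -0.1406, 0.0484]
ee_rot: [[-0.215, 0.977, -0.0], [0.977, 0.215, 0.0], [0.0, -0.0, -1.0]]
ft_force: [0.9, 1.7, 3.1]
width: 0.0
grip_force: 1.4
```

Call:
servo_tool --series '[[[0, 0, -0.02], 0, 0], [[0, 0, -0.04], 0, 0], [[0, 0, -0.06], 0, 0], [[0, 0, -0.08], 0, 0], [[0, 0, -0.1], 0, 0], [[0, 0, -0.12], 0, 0], [[0, 0, -0.14], 0, 0], [[0, 0, -0.16], 0, 0], [[0, 0, -0.17], 0, 0], [[0, 0, -0.18], 0, 0]]'

```text
time: 9.5
tcp_pos: [0.5606, -0.1406, 0.0466]
ee_rot: [[-0.215, 0.977, -0.0], [0.977, 0.215, 0.0], [0.0, -0.0, -1.0]]
ft_force: [0.1, 2.1, 3.3]
width: -0.004
grip_force: 1.4
```

Call:
servo_tool --series '[[[0, 0, -0.02], 0, 0], [[0, 0, -0.04], 0, 0], [[0, 0, -0.06], 0, 0], [[0, 0, -0.08], 0, 0], [[0, 0, -0.1], 0, 0], [[0, 0, -0.12], 0, 0], [[0, 0, -0.14], 0, 0], [[0, 0, -0.16], 0, 0], [[0, 0, -0.17], 0, 0], [[0, 0, -0.18], 0, 0]]'

```text
time: 10.5
tcp_pos: [0.5606, -0.1406, 0.0449]
ee_rot: [[-0.215, 0.977, -0.0], [0.977, 0.215, -0.0], [-0.0, -0.0, -1.0]]
ft_force: [-0.4, 1.0, 3.6]
width: 0.004
grip_force: 1.3
```

Call:
servo_tool --series '[[[0, 0, -0.02], 0, 0], [[0, 0, -0.04], 0, 0], [[0, 0, -0.06], 0, 0], [[0, 0, -0.08], 0, 0], [[0, 0, -0.1], 0, 0], [[0, 0, -0.12], 0, 0], [[0, 0, -0.14], 0, 0], [[0, 0, -0.16], 0, 0], [[0, 0, -0.17], 0, 0], [[0, 0, -0.18], 0, 0]]'

```text
time: 11.5
tcp_pos: [0.5606, -0.1406, 0.0431]
ee_rot: [[-0.215, 0.977, -0.0], [0.977, 0.215, 0.0], [0.0, -0.0, -1.0]]
ft_force: [-1.0, 2.4, 2.8]
width: 0.0
grip_force: 1.3
```

Call:
servo_tool --series '[[[0, 0, -0.02], 0, 0], [[0, 0, -0.04], 0, 0], [[0, 0, -0.06], 0, 0], [[0, 0, -0.08], 0, 0], [[0, 0, -0.1], 0, 0], [[0, 0, -0.12], 0, 0], [[0, 0, -0.14], 0, 0], [[0, 0, -0.16], 0, 0], [[0, 0, -0.17], 0, 0], [[0, 0, -0.18], 0, 0]]'

```text
time: 12.5
tcp_pos: [0.5607, -0.1406, 0.0416]
ee_rot: [[-0.215, 0.977, 0.0], [0.977, 0.215, 0.0], [0.0, 0.0, -1.0]]
ft_force: [-2.8, 2.8, 8.3]
width: -0.002
grip_force: 3.7
```

The stop is felt. I'll press on gently.

Call:
servo_tool --series '[[[0, 0, -0.01], 0, 0], [[0, 0, -0.02], 0, 0], [[0, 0, -0.03], 0, 0], [[0, 0, -0.04], 0, 0], [[0, 0, -0.05], 0, 0], [[0, 0, -0.06], 0, 0], [[0, 0, -0.07], 0, 0], [[0, 0, -0.07], 0, 0], [[0, 0, -0.07], 0, 0], [[0, 0, -0.07], 0, 0]]'

```text
time: 13.5
tcp_pos: [0.5607, -0.1405, 0.0412]
ee_rot: [[-0.215, 0.977, 0.0], [0.977, 0.215, 0.0], [0.0, 0.0, -1.0]]
ft_force: [-3.7, 3.3, 11.8]
width: -0.001
grip_force: 5.1
```

Call:
servo_tool --series '[[[0, 0, -0.01], 0, 0], [[0, 0, -0.02], 0, 0], [[0, 0, -0.03], 0, 0], [[0, 0, -0.04], 0, 0], [[0, 0, -0.05], 0, 0], [[0, 0, -0.06], 0, 0], [[0, 0, -0.06], 0, 0], [[0, 0, -0.06], 0, 0], [[0, 0, -0.06], 0, 0], [[0, 0, -0.06], 0, 0]]'

```text
time: 14.5
tcp_pos: [0.5607, -0.1405, 0.0409]
ee_rot: [[-0.215, 0.977, 0.0], [0.977, 0.215, 0.0], [0.0, 0.0, -1.0]]
ft_force: [-4.1, 3.8, 14.8]
width: 0.0
grip_force: 6.5
```

Call:
servo_tool --series '[[[0, 0, 0], 0, 0], [[0, 0, 0], 0, 0], [[0, 0, 0], 0, 0], [[0, 0, 0], 0, 0], [[0, 0, 0], 0, 0], [[0, 0, 0], 0, 0], [[0, 0, 0], 0, 0], [[0, 0, 0], 0, 0], [[0, 0, 0], 0, 0], [[0, 0, 0], 0, 0]]'

```text
time: 15.5
tcp_pos: [0.5607, -0.1405, 0.0409]
ee_rot: [[-0.215, 0.977, 0.0], [0.977, 0.215, 0.0], [0.0, 0.0, -1.0]]
ft_force: [-5.3, 3.2, 15.0]
width: -0.003
grip_force: 6.5
```

Call:
servo_tool --series '[[[0, 0, 0.1], 0, 0], [[0, 0, 0.3], 0, 0], [[0, 0, 0.8], 0, 0], [[0, 0, 2], 0, 0], [[0, 0, 4], 0, 0], [[0, 0, 6], 0, 0.3], [[0, 0, 8], 0, 0.6], [[0, 0, 10], 0, 0.8], [[0, 0, 12], 0, 1], [[0, 0, 13], 0, 1]]'

```text
time: 16.5
tcp_pos: [0.5612, -0.1409, 0.1724]
ee_rot: [[-0.215, 0.977, 0.003], [0.977, 0.215, -0.001], [-0.002, 0.002, -1.0]]
ft_force: [-0.6, -0.6, 0.5]
width: 0.847
grip_force: 0.0
```

```bash
python3 - <<'E'
from h import *
np.set_printoptions(precision=4,suppress=True)
s=telemetry.state();print(s['time'],s['tcp_pos'],s['ft_force'],s['width'])
c=cam('top'); d=cam('side')
for n,k in(('top',c),('side',d)):
    for t in('seat','pedal_top','rotor'):
        for r in nets.pinpoint(t,n)[:6]:
            P=w(k,r['point'])
            if P[1]<.11: print(n,t,round(r['confidence'],2),P,px(k,P).round(1))
    for r in nets.silhouettes('rotor',n):
        m=np.argwhere(r['region'])[:,::-1].mean(0); print(n,m,r['confidence'],ray(k,m,.08))
piv=np.array([.540,-.048,.046]); ex=np.array([-.2147,.9767,0]); ez=np.array([0,0,1.])
for th in(.22,.25,.28,.31,.34):
    e1=np.cos(th)*ex+np.sin(th)*ez; e3=-np.sin(th)*ex+np.cos(th)*ez
    P=piv+.1*e1+(-.003)*e3; T=P+.023*e3; M=P+.008*e3
    print(th,'seat',P,'mid',M,'top px',px(c,T),px(d,T))
a=c['image'][150:235,210:330]; b=d['image'][145:230,200:320]
cv2.imwrite('pics/up.png',cv2.resize(np.hstack([a,b])[...,::-1],None,fx=3.3,fy=3.3,interpolation=2))
E
```

```text
16.5 [ 0.5612 -0.1409  0.1724] [-0.5677 -0.5711  0.4653] 0.8474277532159771
top seat 0.78 [0.5216 0.0469 0.0692] [244.8 193.2]
top seat 0.45 [ 0.5965 -0.3232  0.0035] [368.2 169.2]
top pedal_top 0.47 [ 0.4284 -0.3614 -0.0027] [383.1 225.4]
top rotor 0.54 [0.4289 0.0488 0.0017] [244.6 227.3]
top rotor 0.53 [0.5179 0.0465 0.0742] [244.9 194.3]
top [115.954  210.4138] 0.66 [0.4775 0.4044 0.08  ]
top [208.9216 192.7843] 0.61 [0.523 0.147 0.08 ]
top [119.0142 229.2057] 0.41 [0.4254 0.395  0.08  ]
side seat 0.51 [0.5182 0.0451 0.0689] [259.4 185.2]
side pedal_top 0.71 [ 0.5577 -0.1393  0.0296] [269.8 172.2]
side rotor 0.68 [0.4276 0.0477 0.0005] [289.4 212.9]
side rotor 0.53 [0.5165 0.0426 0.0675] [260.3 185.4]
side [231.6813 287.978 ] 0.78 [0.3889 0.4909 0.08  ]
side [288.2909 209.7273] 0.64 [0.3901 0.1733 0.08  ]
side [258.9333 180.4333] 0.63 [0.5222 0.0382 0.08  ]
side [206.4135 283.899 ] 0.5 [0.4365 0.4973 0.08  ]
0.22 seat [0.5189 0.048  0.0649] mid [0.5193 0.0463 0.0727] top px [246.1701 192.9986] [258.988  178.7969]
0.25 seat [0.519  0.0474 0.0678] mid [0.5195 0.0454 0.0756] top px [246.6228 192.7734] [259.0581 177.697 ]
0.28 seat [0.5192 0.0467 0.0708] mid [0.5197 0.0445 0.0784] top px [247.1065 192.5422] [259.1335 176.5983]
0.31 seat [0.5194 0.0459 0.0736] mid [0.5199 0.0435 0.0813] top px [247.6208 192.3051] [259.214  175.5021]
0.34 seat [0.5195 0.0451 0.0765] mid [0.5201 0.0425 0.0841] top px [248.1655 192.0625] [259.2996 174.4097]
```

View pics/up.png

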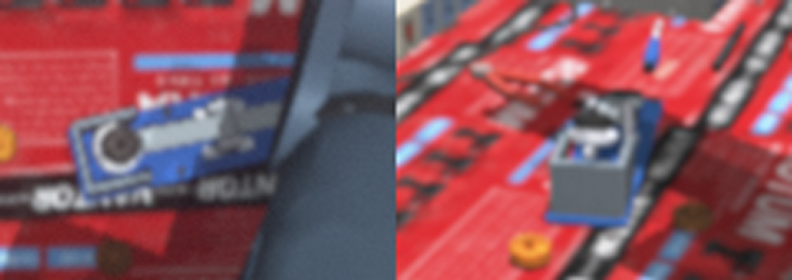

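The left crop (top camera) shows the raised rotor at about (246.7,193.9). The right crop (side camera) shows it clear above the guard. The tilt is about 0.27 rad, and the drum's middle is near (0.519,0.045,0.078). Moving over it.

Call:
servo_tool --series '[[[-1, 4.5, 0], 0, 1], [[-2, 9, 0], 0, 1], [[-3, 13.5, 0], 0, 1], [[-4, 17, 0], 0, 1], [[-4.2, 18.6, 0], 0, 1], [[-4.2, 18.6, -1.5], 0, 1], [[-4.2, 18.6, -3], 0, 1], [[-4.2, 18.6, -4.5], 0, 1], [[-4.2, 18.6, -5], 0, 1], [[-4.2, 18.6, -5], 0, 1]]'

```text
time: 18.0
tcp_pos: [0.5183, 0.0453, 0.1195]
ee_rot: [[-0.215, 0.977, -0.001], [0.977, 0.215, 0.0], [0.0, -0.001, -1.0]]
ft_force: [0.1, 0.6, -0.9]
width: 1.001
grip_force: 0.0
```

```bash
python3 - <<'E'
from h import *
s=telemetry.state();print(s['time'],s['tcp_pos'],s['ft_force'],s['width'])
d=cam('side'); save(d,'over.png',(200,130,320,230),6)
for dz in(-.011,0,.008): print(px(d,np.array(s['tcp_pos'])-[0,0,-dz]))
y=np.array([.977,.215,0])
print([px(d,np.array(s['tcp_pos'])+k*.0425*y+[0,0,.002]) for k in(-1,1)])
E
```

```text
18.0 [0.5183253  0.04533058 0.11946855] [ 0.06802495  0.64722648 -0.87516314] 1.0009462609538156
[259.15975479 172.16515291]
[259.12279189 168.46193394]
[259.09571963 165.74963356]
[array([274.51624736, 168.67389182]), array([243.89711299, 166.9073075 ])]
```

View pics/over.png

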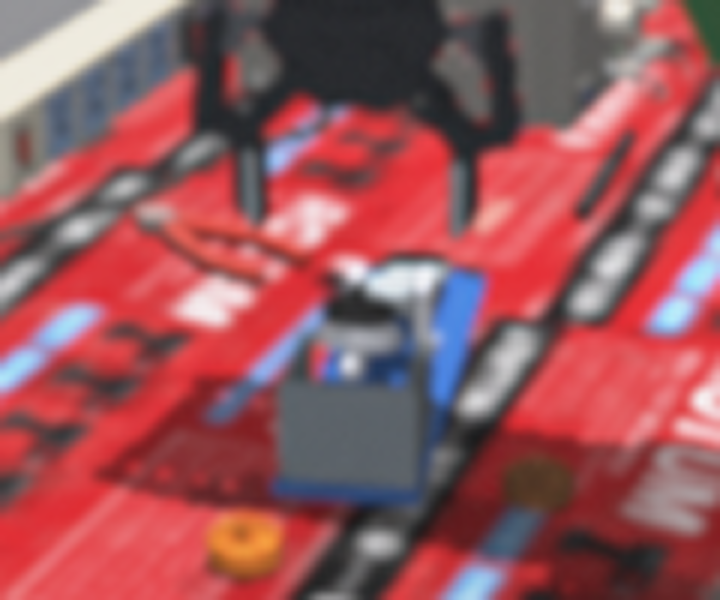

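The fingers straddle the rotor: their crop midpoint is x≈357 and the rotor is at x≈362. Going down and gripping softly.

Call:
servo_tool --series '[[[0, 0, -1], 0, 1], [[0, 0, -2], 0, 1], [[0, 0, -3], 0, 1], [[0, 0, -3.6], 0, 1], [[0, 0, -3.6], 0, 0.8], [[0, 0, -3.6], 0, 0.7], [[0, 0, -3.6], 0, 0.6], [[0, 0, -3.6], 0, 0.5], [[0, 0, -3.6], 0, 0.45], [[0, 0, -3.6], 0, 0.4]]' --grip_force 25

```text
time: 19.05
tcp_pos: [0.5187, 0.0454, 0.0841]
ee_rot: [[-0.215, 0.977, 0.0], [0.977, 0.215, 0.0], [-0.0, 0.0, -1.0]]
ft_force: [-0.3, 0.3, 0.6]
width: 0.401
grip_force: 0.0
```

Call:
servo_tool --series '[[[0, 0, 0], 0, 0.35], [[0, 0, 0], 0, 0.3], [[0, 0, 0], 0, 0.25], [[0, 0, 0], 0, 0.2], [[0, 0, 0], 0, 0.2], [[0, 0, 0], 0, 0.2], [[0, 0, 0], 0, 0.2], [[0, 0, 0], 0, 0.2], [[0, 0, 0], 0, 0.2], [[0, 0, 0], 0, 0.2]]'

```text
time: 20.05
tcp_pos: [0.5187, 0.0453, 0.084]
ee_rot: [[-0.215, 0.977, 0.0], [0.977, 0.215, -0.0], [-0.0, 0.0, -1.0]]
ft_force: [0.6, 0.2, 1.7]
width: 0.386
grip_force: 24.8
```

Gripped: opening 0.386, about 33 mm. Lifting and carrying it to the tray.

Call:
servo_tool --series '[[[0, 0, 0.3], 0, 0.2], [[0, 0, 0.8], 0, 0.2], [[0, 0, 1.5], 0, 0.2], [[0, 0, 2.5], 0, 0.2], [[0, 0, 4], 0, 0.2], [[0, 0, 5.5], 0, 0.2], [[0, 0, 7], 0, 0.2], [[-0.2, 1, 8], 0, 0.2], [[-0.6, 3.5, 8], 0, 0.2], [[-1, 6, 8], 0, 0.2]]'

```text
time: 21.05
tcp_pos: [0.5084, 0.1064, 0.1648]
ee_rot: [[-0.214, 0.977, 0.001], [0.977, 0.214, 0.0], [-0.0, 0.001, -1.0]]
ft_force: [1.1, -0.0, -1.1]
width: 0.383
grip_force: 24.9
```

Call:
servo_tool --series '[[[-0.4, 2.5, 0], 0, 0.2], [[-0.8, 5.5, 0], 0, 0.2], [[-1.4, 8.5, 0], 0, 0.2], [[-2, 11.5, 0], 0, 0.2], [[-2.5, 14.5, 0], 0, 0.2], [[-3, 17, 0], 0, 0.2], [[-3.4, 19.5, 0], 0, 0.2], [[-3.7, 21.2, 0], -1.3, 0.2], [[-3.7, 21.5, 0], -1.3, 0.2], [[-3.7, 21.5, 0], -1.3, 0.2]]'

```text
time: 22.05
tcp_pos: [0.4712, 0.3207, 0.1641]
ee_rot: [[-0.195, 0.981, -0.0], [0.981, 0.195, -0.0], [-0.0, -0.0, -1.0]]
ft_force: [-0.5, -0.3, -0.3]
width: 0.38
grip_force: 24.9
```

```bash
python3 - <<'E'
from h import *
np.set_printoptions(precision=4,suppress=True)
s=telemetry.state();print(s['time'],s['tcp_pos'],s['ft_force'],s['width'],s['grip_force'])
d=cam('side'); save(d,'tray.png',(160,130,320,310),3.3)
print(px(d,s['tcp_pos']))
for r in nets.pinpoint('rotor','side'): print(r['confidence'],w(d,r['point']))
E
```

```text
22.05 [0.4712 0.3207 0.1641] [-0.5307 -0.3408 -0.3237] 0.37979064251531175 24.871289134025574
[229.9844 198.5491]
0.58 [0.4258 0.0481 0.0004]
0.57 [0.4247 0.4181 0.0023]
0.51 [0.5295 0.1536 0.0018]
0.5 [0.4694 0.3218 0.1499]
0.5 [0.4837 0.4233 0.0005]
```

View pics/tray.png

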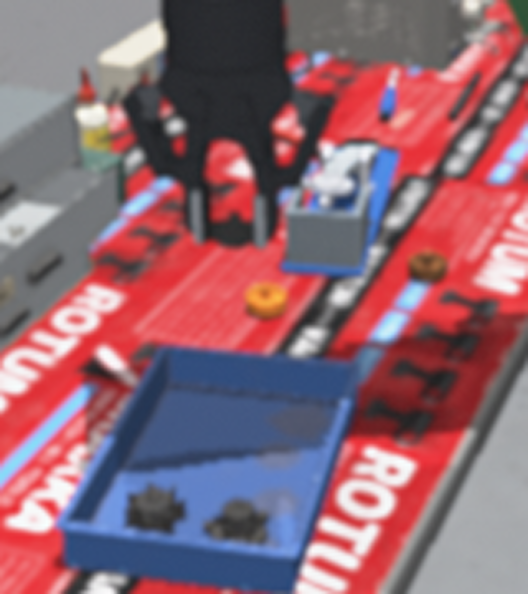

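The rotor hangs between the fingertips at crop (232,230), over the empty half of the tray. Lowering.

Call:
servo_tool --series '[[[0, 0, -2], 0, 0.2], [[0, 0, -4], 0, 0.2], [[0, 0, -6], 0, 0.2], [[0, 0, -8], 0, 0.2], [[0, 0, -10], 0, 0.2], [[0, 0, -11.5], 0, 0.2], [[0, 0, -12.5], 0, 0.2], [[0, 0, -13.2], 0, 0.2], [[0, 0, -13.7], 0, 0.2], [[0, 0, -13.8], 0, 0.2]]'

```text
time: 23.15
tcp_pos: [0.4717, 0.3203, 0.0259]
ee_rot: [[-0.193, 0.981, -0.0], [0.981, 0.193, -0.0], [-0.0, -0.0, -1.0]]
ft_force: [-0.4, -0.0, 0.0]
width: 0.383
grip_force: 24.9
```

Call:
servo_tool --series '[[[0, 0, -0.07], 0, 0.2], [[0, 0, -0.14], 0, 0.2], [[0, 0, -0.21], 0, 0.2], [[0, 0, -0.28], 0, 0.2], [[0, 0, -0.35], 0, 0.2], [[0, 0, -0.42], 0, 0.2], [[0, 0, -0.49], 0, 0.2], [[0, 0, -0.56], 0, 0.2], [[0, 0, -0.6], 0, 0.2], [[0, 0, -0.6], 0, 0.2]]'

```text
time: 24.15
tcp_pos: [0.4716, 0.3205, 0.0202]
ee_rot: [[-0.193, 0.981, 0.0], [0.981, 0.193, 0.0], [0.0, 0.0, -1.0]]
ft_force: [-1.9, 0.1, 3.1]
width: 0.382
grip_force: 25.1
```

Contact at about 3 N. A little lower to tip it level.

Call:
servo_tool --series '[[[0, 0, -0.04], 0, 0.2], [[0, 0, -0.08], 0, 0.2], [[0, 0, -0.12], 0, 0.2], [[0, 0, -0.16], 0, 0.2], [[0, 0, -0.2], 0, 0.2], [[0, 0, -0.24], 0, 0.2], [[0, 0, -0.28], 0, 0.2], [[0, 0, -0.3], 0, 0.2], [[0, 0, -0.3], 0, 0.2], [[0, 0, -0.3], 0, 0.2]]'

```text
time: 25.15
tcp_pos: [0.4724, 0.3212, 0.0181]
ee_rot: [[-0.193, 0.981, 0.002], [0.981, 0.193, 0.002], [0.001, 0.002, -1.0]]
ft_force: [-2.2, 3.2, 12.0]
width: 0.383
grip_force: 26.7
```

Call:
servo_tool --series '[[[0, 0, 0.1], 0, 0.36], [[0, 0, 0.1], 0, 0.4], [[0, 0, 0.1], 0, 0.45], [[0, 0, 0.1], 0, 0.55], [[0, 0, 0.1], 0, 0.65], [[0, 0, 0.1], 0, 0.7], [[0, 0, 0.1], 0, 0.7], [[0, 0, 1.5], 0, 0.7], [[0, 0, 4], 0, 0.7], [[0, 0, 8], 0, 0.7]]'

```text
time: 26.15
tcp_pos: [0.4707, 0.3198, 0.0972]
ee_rot: [[-0.193, 0.981, -0.003], [0.981, 0.193, -0.002], [-0.001, -0.003, -1.0]]
ft_force: [0.0, -0.0, 0.6]
width: 0.698
grip_force: 0.0
```

Call:
servo_tool --series '[[[0, 0, 4], 0, 0.7], [[0, 0, 8], 0, 0.7], [[0, -2, 10], 0, 0.7], [[0, -6, 10], 0, 0.7], [[0, -10, 10], 0, 0.7], [[0, -15, 10], 0, 0.7], [[0, -20, 10], 0, 0.7], [[0, -24, 10], 0, 0.7], [[0, -24, 10], 0, 0.7], [[0, -24, 10], 0, 0.7]]'

```text
time: 27.15
tcp_pos: [0.4717, 0.0799, 0.1979]
ee_rot: [[-0.191, 0.982, 0.001], [0.982, 0.191, 0.0], [0.0, 0.001, -1.0]]
ft_force: [-0.1, 1.2, -0.2]
width: 0.698
grip_force: 0.0
```

```bash
python3 - <<'E'
from h import *
np.set_printoptions(precision=4,suppress=True)
s=telemetry.state();print(s['time'],s['tcp_pos'],s['ft_force'],s['width'],s['grip_force'])
for n in('side','top'):
    d=cam(n)
    if n=='side':save(d,'done.png',(165,220,285,320),6)
    for r in nets.pinpoint('rotor',n): print(n,r['confidence'],w(d,r['point']))
E
```

```text
27.15 [0.4717 0.0799 0.1979] [-0.0936  1.2185 -0.1866] 0.6984651333291917 0.0
side 0.74 [0.4245 0.4151 0.004 ]
side 0.48 [0.4287 0.0466 0.0005]
side 0.46 [0.4825 0.422  0.0038]
side 0.39 [0.5302 0.1527 0.004 ]
top 0.57 [0.4268 0.4193 0.0018]
top 0.56 [0.473  0.3201 0.0047]
top 0.43 [0.4834 0.424  0.005 ]
```

View pics/done.png

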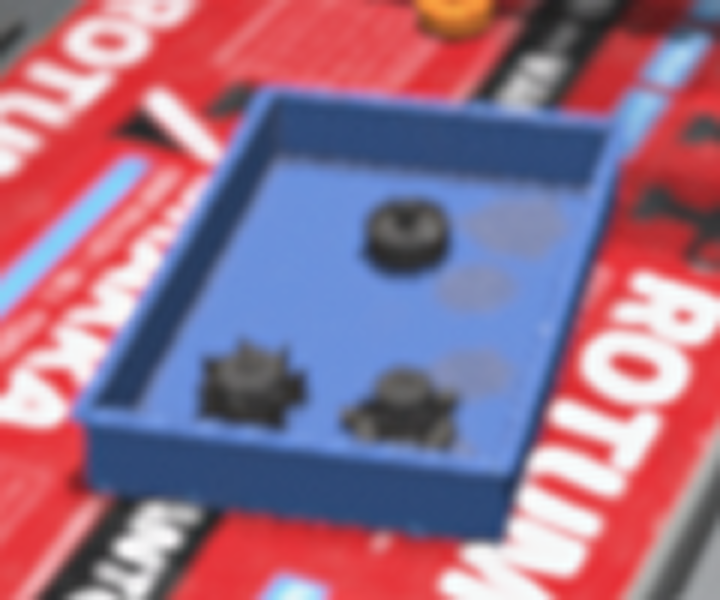

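The rotor stands upright on the tray floor at crop (405,235), and the other two rotors have not moved. Handing in.

```bash
python3 -c "
from station import arm
print(arm.close_job())"
```

```text
the job is handed in; nothing more can be done
None
```

I handed the job in: I held the pedal on its stop at about 15 N for over a second, and the rotor now stands upright in the empty half of the blue tray; the judge's result was not shown.

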